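# Pack the carved camels, shut the carton and lean its pattern board on it

### The arm

A 7-joint arm with a two-finger parallel gripper is mounted at the origin on the work surface. World frame = base frame: x ahead of the robot, y to its left, z up, the work surface at z = 0. Lengths are in mm, angles in rad, forces in N, time in s.
With the tool pointing down it reaches from about 400 to 850 mm from the base axis. Payload 6.9 kg.
Tool frame: the origin (TCP) lies midway between the tips of the shut fingers; the grasp point (between the pads) lies 19 mm behind it; z points along the fingers, y is the direction in which the jaws open and shut (so a half turn about z gives the same grasp; the last joint's range is limited). The gripper opens to 85 mm and grips with 20 to 120 N. Pads are 22 mm wide; open, the fingers measure 114 mm over their backs; the gripper's body (76 mm by 85 mm) begins 54 mm behind the grasp point. The pads swing forward as they close: fully open they stand 13 mm farther back than shut.
Start: joints at [-1.036, 0.507, -0.238, 1.5, 0.126, 1.149, -0.155], TCP at [260.447, 568.136, 231.275] pointing down, gripper open.
Joint ranges: [-3.08, 3.08], [-0.24, 2.05], [-1.43, 1.35], [0, 2.5], [-1.52, 4.66], [0.17, 1.96], [-2.89, 2.89]. Speed limits (rad/s): [2.39, 2.39, 3.14, 3.14, 3.14, 3.14, 3.14].

### API

Orientations are given as a unit quaternion [x, y, z, w].
In Python, from workcell import r gives the robot as it stands. Calls block until the motion is done:
- r.move_to(position, orientation): joint-space move of the TCP to a pose.
- r.servo_line(position, rotation=None, vel=150): straight line of the TCP; rotation=None keeps the orientation; vel is the mean speed in mm/s.
- r.movej(angles): joint-space move.
- r.set_gripper(opening, f_grip=None): finger opening in mm; f_grip is the grip in N (None keeps the last); returns when the fingers have stopped.
- r.dwell(seconds).
- r.ik(position, orientation): joint angles nearest the present ones, or None.
- r.observe(): the state.
- r.read_camera(name): name is "side" or "top" or "wrist"; returns a dict with "image" (400x640x3 uint8, blue, green, red), "intrinsics" (3x3 intrinsics, pixels), "position" and "rotation" of the camera in the world; the wrist camera has in their place "mount" (4x4, takes a point from camera to tool coordinates, whose origin is the TCP and whose axes are the flange's). Camera axes: x right, y down, z forward; pixel columns grow to the right and rows downward; lengths in mm; the calibration is good to about 2 mm. A picture is of the moment at which its call begins: read the wrist's pose just before it. There is no depth.
A pose or a line that the arm cannot do raises r.IKError and nothing moves.
- r.job_done(): hands the job in, once; it reports no verdict.
The state is a dict: "clock": time; "qpos": joint angles; "qvel": joint speeds; "joint_efforts": joint torques, N m; "position": TCP position; "tool_rot": TCP orientation; "force": force on the tool from outside, world axes, zero at the start; "ft_torque": the same for the moment, N m; "finger_gap": finger opening in mm.
Only numpy, scipy, OpenCV 4.12 (cv2) and the standard library are available. Lean on these libraries where they do the work, as an engineer would, in place of code of your own. Each camera call takes 0.05 s, during which the arm holds its last target. There are 200 camera calls.

### The job

Pack up the carving bench: stand every carved camel upright on the floor of the open carton, then swing the carton's long flap over and press it fully shut, flat on the rim with its tab down behind the wall. After that take the pattern board out of its slotted rack and lean it against the outside of the carton's tab-side long wall, standing on one of its short edges on the bench, square to the wall and slanting about 10 to 25 degrees from upright, and leave the tools and other things on the bench where they are.

Things in the scene. Friction and masses are not known exactly. Their poses are not given: they have to be found in the camera images.
- carton: Open cardboard carton fixed to the bench, outside 310 (its x) x 190 (its y) x 85 high, walls and floor 5 mm. Origin: centre of its underside; z up. Its flap is hinged on the rim of the +y long wall; the -y long wall is the tab side, with free bench outside it. Short end flaps hang down outside the +x and -x ends (look only).
- flap (a joint): Angle of the carton's flap in rad: 0 = shut, flat on the rim; 1.57 = upright; starts at 1.8 to 2.15, leaning out to the carton's +y side. Cardboard panel 300 long, 186 wide (hinge to free edge), 5 thick. Stiff hinge: it stays at any angle; about 1 N at the free edge moves it. Shut it by pushing it over from its outer side, then pressing its top down.
- flap_hinge (a point): Middle of the flap's hinge line, on top of the carton's +y long rim, 85 mm above the bench; its x axis runs along the hinge.
- flap_edge (a point): Middle of the flap's free edge (186 mm from the hinge line), on the face that is the underside when shut. A tab 240 long, 4 thick and 17 deep hangs from the flap 8 mm in from this edge; shutting puts it down inside the tab-side wall.
- rack: Dark wooden rack fixed to the bench, 140 (x) x 80 (y): a 10 mm base with two rails along x, 45 mm high over the bench, that leave a slot 20 mm wide. Origin: centre of its underside. The pattern board starts standing in the slot.
- board: Pattern board, a plywood slab 110 wide (x) x 14 thick (y) x 170 tall (z), about 0.16 kg, with a small dark camel silhouette on each face. Origin: its centre. It starts upright in the rack's slot, its lower edge 10 mm above the bench, and can be pinched across its thickness by the top edge.
- camel1: Carved wooden resting camel, about 0.13 kg (may be absent): body 76 (x) x 46 (y) x 36 high, a hump on its middle 40 (x) x 26 (y) that rises to 70 mm above its underside, and a small head at the +x end up to 56 mm high and 47 mm from the middle. Pinch the hump across its 26 mm. Origin: centre of its underside; z up.
- camel2: Carved wooden resting camel, about 0.13 kg (may be absent): body 76 (x) x 46 (y) x 36 high, a hump on its middle 40 (x) x 26 (y) that rises to 70 mm above its underside, and a small head at the +x end up to 56 mm high and 47 mm from the middle. Pinch the hump across its 26 mm. Origin: centre of its underside; z up.
- camel3: Carved wooden resting camel, about 0.13 kg (may be absent): body 76 (x) x 46 (y) x 36 high, a hump on its middle 40 (x) x 26 (y) that rises to 70 mm above its underside, and a small head at the +x end up to 56 mm high and 47 mm from the middle. Pinch the hump across its 26 mm. Origin: centre of its underside; z up.
- camel4: Carved wooden resting camel, about 0.13 kg (may be absent): body 76 (x) x 46 (y) x 36 high, a hump on its middle 40 (x) x 26 (y) that rises to 70 mm above its underside, and a small head at the +x end up to 56 mm high and 47 mm from the middle. Pinch the hump across its 26 mm. Origin: centre of its underside; z up.
- camel5: Carved wooden resting camel, about 0.13 kg (may be absent): body 76 (x) x 46 (y) x 36 high, a hump on its middle 40 (x) x 26 (y) that rises to 70 mm above its underside, and a small head at the +x end up to 56 mm high and 47 mm from the middle. Pinch the hump across its 26 mm. Origin: centre of its underside; z up.
- gouge: Gouge with a round handle lying on the bench, 160 long, about 30 high. Leave it alone.
- offcut: Plain block of wood 55 x 30 x 24 lying among the camels. Leave it alone.
- block: Plain wooden block 90 x 70 x 50. Leave it alone.
- mallet: Carver's mallet standing on its head, 80 across, 213 tall. Leave it alone.
- glue: White bottle 56 across, 150 tall. Leave it alone.
- mug: White mug 84 across, 90 tall. Leave it alone.
- tape: Roll of paper tape lying flat, 100 across, 40 high. Leave it alone.
Not all that is in view belongs to the job. There is more than one size of the board; the one meant has the size given above.

How it is judged:
By the outcome, as a careful person would: the job done as asked, in the order asked, and still so for the second after the job is handed in, with the robot touching nothing.
Of camel1, camel2, camel3, camel4, camel5 only 3 to 5 are there at a start; the rules pass over those that are not, and their reading is None.
At some moment in a run one of camel1, camel2, camel3, camel4, camel5 may be knocked a few centimetres aside while the robot is not near it.
It also fails if it takes over 210 s, if anything falls off the work surface, if the arm or the gripper's body presses on something with over 40 N, if the wrist force passes 120 N, or if a joint passes its speed limit or range.

## Working session

There is one attempt and no reset: what is moved stays moved. The work goes in short steps, each a Python script; the robot and the scene stay as the last script left them, time stands still between calls to the robot, and variables do not carry over. Pictures are saved under pics/ and viewed, and the job is handed in when it is done.

```bash
ls; mkdir -p pics; python3 - <<'E'
from workcell import r
import cv2
o=r.observe();print(o['clock'],o['position'],o['tool_rot'],o['finger_gap'])
for n in ['side','top','wrist']:
    c=r.read_camera(n);cv2.imwrite(f'pics/{n}0.png',c['image'])
    print(n,c['intrinsics'],c.get('position'),c.get('rotation'),c.get('mount'))
E
```

```text
pics
0.0 [260.29046567 567.68299339 230.44901903] [ 2.13249123e-01  9.76997474e-01 -8.46185390e-04 -1.74968941e-04] 85.52671820082855
side [[366.78172782   0.         323.27387168]
 [  0.         366.78172782 205.52174794]
 [  0.           0.           1.        ]] [  78.6164585  -629.23716216  912.06969174] [ 0.88198255 -0.29092291  0.12195897 -0.35013805] None
top [[415.02030555   0.         316.8518318 ]
 [  0.         415.02030555 195.37066695]
 [  0.           0.           1.        ]] [ 354.39554165   -5.53530943 1249.12081699] [-0.69535534  0.71409521 -0.05701195  0.05743354] None
wrist [[325.38331251   0.         326.70098259]
 [  0.         325.38331251 199.23190059]
 [  0.           0.           1.        ]] None None [[ 2.83391627e-04 -9.49893124e-01 -3.12574747e-01  8.16710230e+01]
 [ 9.99998314e-01  8.36313179e-04 -1.63486332e-03  1.59527702e+00]
 [ 1.81435581e-03 -3.12573757e-01  9.49891759e-01 -1.40568972e+02]
 [ 0.00000000e+00  0.00000000e+00  0.00000000e+00  1.00000000e+00]]
```

View pics/top0.png

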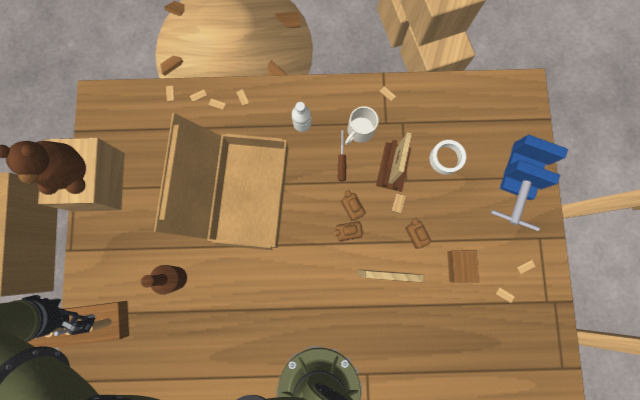

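View pics/side0.png

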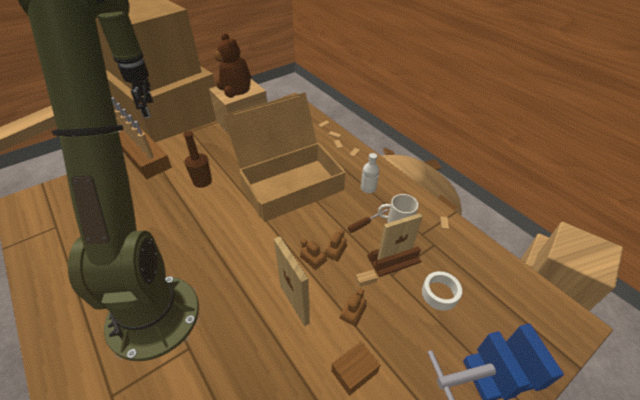

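View pics/wrist0.png

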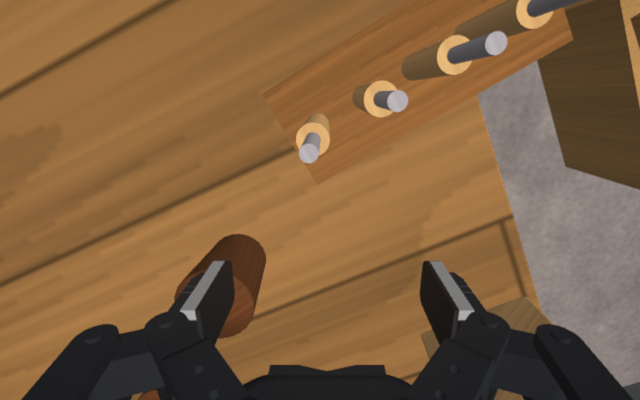

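```bash
cat > h.py <<'E'
import numpy as np, cv2
from scipy.spatial.transform import Rotation as R
from workcell import r
def cam(n, save=None):
    o=r.observe(); c=r.read_camera(n); K=c['intrinsics']
    if n=='wrist':
        T=np.eye(4);T[:3,:3]=R.from_quat(o['tool_rot']).as_matrix();T[:3,3]=o['position'];T=T@c['mount'];p,M=T[:3,3],T[:3,:3]
    else: p,M=np.array(c['position']),R.from_quat(c['rotation']).as_matrix()
    if save: cv2.imwrite('pics/'+save,c['image'])
    return dict(img=c['image'],K=K,p=p,M=M)
def ray(c,uv): 
    d=c['M']@np.linalg.solve(c['K'],[uv[0],uv[1],1.]); return d/np.linalg.norm(d)
def onz(c,uv,z):
    d=ray(c,uv); return c['p']+d*(z-c['p'][2])/d[2]
def tri(c1,u1,c2,u2):
    A=[];b=[]
    for c,u in((c1,u1),(c2,u2)):
        d=ray(c,u);P=np.eye(3)-np.outer(d,d);A.append(P);b.append(P@c['p'])
    x=np.linalg.lstsq(np.vstack(A),np.hstack(b),rcond=None)[0]
    gap=[np.linalg.norm(P@x-q) for P,q in zip(A,b)]
    return x,max(gap)
def proj(c,P):
    q=(np.atleast_2d(P)-c['p'])@c['M']; q=q@c['K'].T; return q[:,:2]/q[:,2:]
def down(yaw):  # tool z down, tool y axis (jaw dir) at world angle yaw
    y=np.array([np.cos(yaw),np.sin(yaw),0]);z=np.array([0,0,-1.]);x=np.cross(y,z)
    return R.from_matrix(np.c_[x,y,z]).as_quat()
def crop(img,x0,y0,x1,y1,s,name):
    cv2.imwrite('pics/'+name,cv2.resize(img[y0:y1,x0:x1],None,fx=s,fy=s,interpolation=cv2.INTER_CUBIC))
E
python3 - <<'E'
from h import *
t=cam('top');s=cam('side')
crop(t['img'],150,110,300,255,4,'t_carton.png')
crop(t['img'],325,125,475,275,4,'t_cam.png')
crop(s['img'],225,85,355,220,4,'s_carton.png')
crop(s['img'],265,205,465,325,4,'s_cam.png')
E
```

```text
(no output)
```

View pics/t_carton.png

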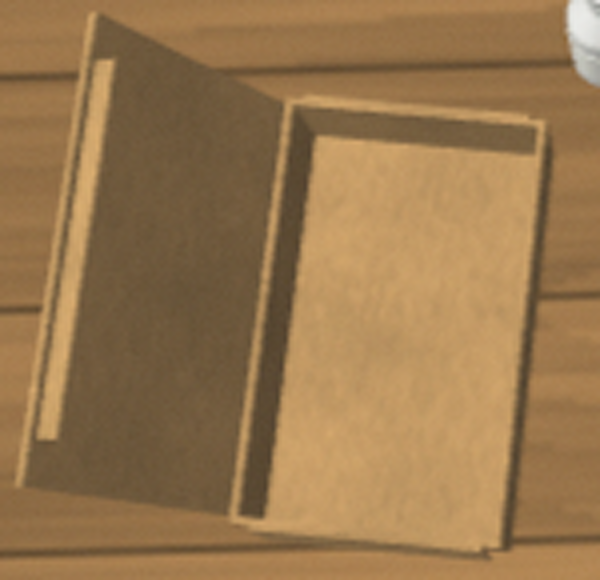

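View pics/t_cam.png

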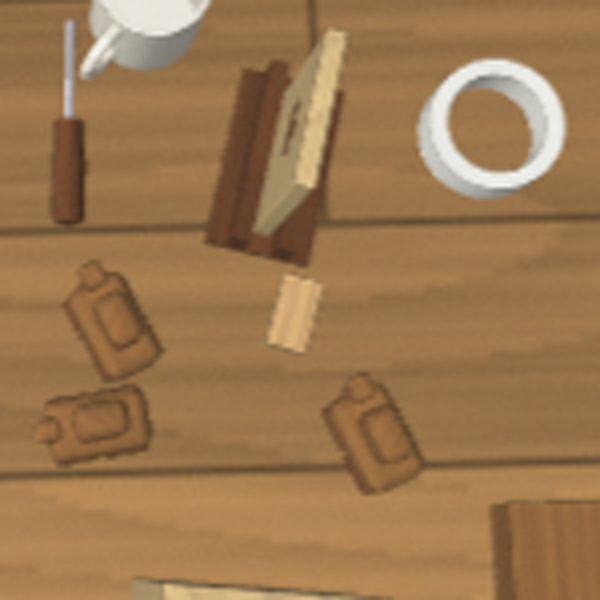

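View pics/s_carton.png

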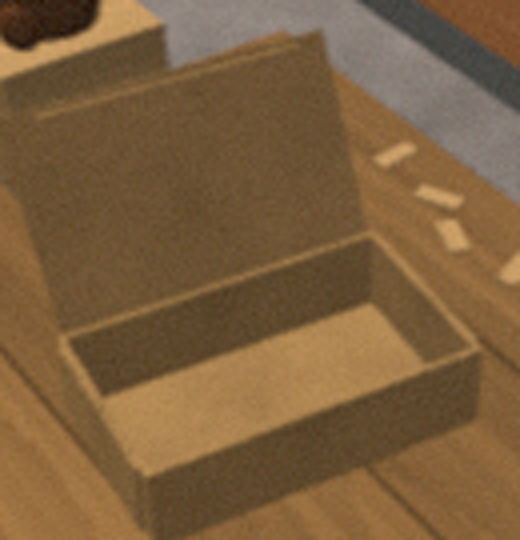

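View pics/s_cam.png

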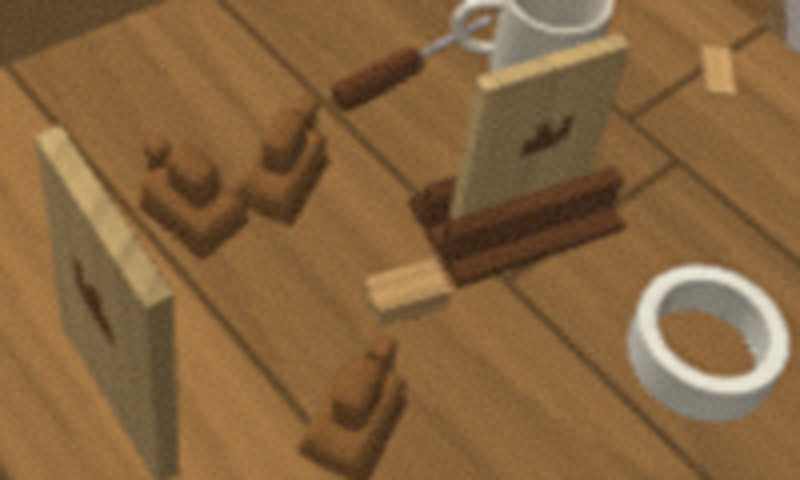

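```bash
python3 - <<'E'
from h import *
np.set_printoptions(precision=1,suppress=True)
t=cam('top');s=cam('side')
tc=lambda u,v:(u/4+150-.4,v/4+110-.4); tm=lambda u,v:(u/4+325-.4,v/4+125-.4)
sc=lambda u,v:(u/4+225-.4,v/4+85-.4); sm=lambda u,v:(u/4+265-.4,v/4+205-.4)
print('rim');P=[onz(t,tc(*p),85) for p in [(289,98),(546,122),(508,549),(233,520)]]
for p in P:print(p)
print('centre',np.mean(P,0),[np.linalg.norm(P[i]-P[(i+1)%4]) for i in range(4)])
print('rim side',[onz(s,sc(*p),85) for p in [(372,234),(478,350),(145,472),(62,342)]])
print('flap edge far/near tri',tri(t,tc(93,13),s,sc(322,35)), tri(t,tc(19,485),s,sc(5,125)))
for n,h,hd in [('A',(122,318),(92,270)),('B',(100,420),(47,430)),('C',(388,435),(362,385))]:
    a=onz(t,tm(*h),70);b=onz(t,tm(*hd),54);print(n,a,b,np.degrees(np.arctan2(*(b-a)[[1,0]])),np.linalg.norm((b-a)[:2]))
print('humps side',[onz(s,sm(*p),70) for p in [(285,122),(195,160),(365,370)]])
print('board',[onz(t,tm(*p),180) for p in [(332,30),(347,30),(315,186),(298,181)]])
print('board side',[onz(s,sm(*p),180) for p in [(480,82),(625,40)]])
print('rack',[onz(t,tm(*p),45) for p in [(243,70),(206,241),(345,93),(305,262)]])
print('board2 tri side', onz(s,sm(55,130),200),onz(s,sm(165,295),200))
print('block',onz(t,(463,266),50),'tape',onz(t,(448,156),40),'mug',onz(t,(363,123),90),'mallet',onz(t,(150,280),213),'glue',onz(t,(300,105),150),'offcut',onz(t,tm(297,310),24))
E
```

```text
rim
[733.  264.6  85. ]
[709.8  77.7  85. ]
[402.4 108.6  85. ]
[427.6 300.6  85. ]
centre [568.2 187.9  85. ] [np.float64(188.39280978334884), np.float64(308.9306570284076), np.float64(193.61145404101757), np.float64(307.47168496612875)]
rim side [array([730.5, 262.5,  85. ]), array([707.8,  78.3,  85. ]), array([406.4, 119.5,  85. ]), array([427.1, 295.2,  85. ])]
flap edge far/near tri (array([741.6, 353.3, 242.2]), np.float64(0.2641663174021834)) (array([446.2, 387.4, 243.1]), np.float64(4.279381346741986))
A [ 518.8 -116.4   70. ] [557.  -97.5  54. ] 26.370175310473552 42.62187809035794
B [446.2 -97.8  70. ] [441.2 -60.6  54. ] 97.55936400839542 37.439203167798986
C [ 430.1 -301.3   70. ] [ 467.6 -289.    54. ] 18.182916461870875 39.47303660233851
humps side [array([ 523.1, -112.3,   70. ]), array([ 449.3, -101.6,   70. ]), array([ 438.8, -302.8,   70. ])]
board [array([ 694.1, -254.4,  180. ]), array([ 693.8, -264.5,  180. ]), array([ 587.8, -236.7,  180. ]), array([ 591.5, -225.7,  180. ])]
board side [array([ 589.2, -229.1,  180. ]), array([ 694.1, -259.8,  180. ])]
rack [array([ 707.7, -217.2,   45. ]), array([ 578., -183.,   45.]), array([ 687.8, -292.6,   45. ]), array([ 560.3, -255.1,   45. ])]
board2 tri side [ 335.9 -113.1  200. ] [ 322.9 -250.3  200. ]
block [ 335.7 -417.8   50. ] tape [ 661.  -403.4   40. ] mug [ 753.7 -147.3   90. ] mallet [324.6 407.1 213. ] glue [790.   32.9 150. ] offcut [ 527.8 -251.3   24. ]
```

Candidates: camels A top(352,205), B(348,231), C(418,233), versus offcut (399,202) pale; boards: rack one (400,155), measured 108 mm wide → the right one, versus free-standing one (390,275) ~138 mm wide → decoy. Now hovering over camel B for a close check.

```bash
cat >> h.py <<'E'
C0=np.array([568.,188.]); CY=np.radians(-6.6)
def cart(x,y,z): 
    c,s=np.cos(CY),np.sin(CY); return np.array([C0[0]+c*x-s*y,C0[1]+s*x+c*y,z])
def best_down(pos,yaw):
    b=None
    q0=np.array(r.observe()['qpos'])
    for k in (0,np.pi):
        q=r.ik(pos,down(yaw+k))
        if q is not None:
            d=np.abs(np.array(q)-q0).max()
            if b is None or d<b[0]: b=(d,down(yaw+k))
    return b[1]
E
python3 - <<'E'
from h import *
y=np.radians(97.5+90);p=[447,-99,190]
r.set_gripper(60)
print(r.observe()['clock'])
# intermediate: high, clear of flap
r.move_to([480,150,380],best_down([480,150,380],y))
r.move_to(p,best_down(p,y))
o=r.observe();print(o['clock'],o['position'],o['qpos'])
w=cam('wrist','wB.png');cam('top','tB.png')
print(proj(w,[[447,-99,70]]))
E
```

```text
0.725
3.725 [448.13360367 -97.89765117 190.53427273] [-0.05546528  0.30366168  0.28719004  1.98590737 -0.11235965  0.86556585
  0.42489471]
[[325.67121542 195.80600098]]
```

View pics/wB.png

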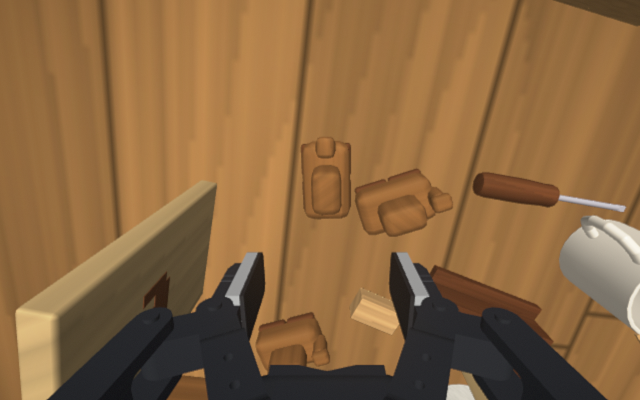

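Wrist view: camel B hump at (326,190), predicted (326,196); camel A hump at (403,213), C at (290,350), offcut (376,310). Picking B.

```bash
cat >> h.py <<'E'
def pick(x,y,yaw,z=43):
    q=best_down([x,y,140],yaw+np.pi/2); r.move_to([x,y,140],q)
    r.servo_line([x,y,z],vel=120); r.set_gripper(0,40)
    g=r.observe()['finger_gap']; r.servo_line([x,y,190],vel=200); 
    print('gap',g,r.observe()['finger_gap'],r.observe()['clock'])
def place(cx,cy,z=46):
    yaw=CY+np.pi/2+np.pi/2; p=cart(cx,cy,190)
    # choose the tool half-turn that keeps the head toward +y: least rotation about z from the present
    cur=R.from_quat(r.observe()['tool_rot']).as_matrix()[:,1]
    a=min((yaw,yaw+np.pi),key=lambda k:-np.dot(cur[:2],[np.cos(k),np.sin(k)]))
    r.move_to(p,down(a)); p[2]=z+8; r.servo_line(p,vel=150); p[2]=z+3; r.servo_line(p,vel=20); print('F',r.observe()['force'],r.observe()['position'])
    r.set_gripper(48); p[2]=200; r.servo_line(p,vel=200); print(r.observe()['clock'])
E
python3 - <<'E'
from h import *
w=cam('wrist');t=cam('top')
B=onz(w,(326,190),70);A=onz(w,(403,213),70);Ah=onz(w,(441,201),54);Bh=onz(w,(325.5,148),54)
print(A,B,np.degrees([np.arctan2(*(h-b)[[1,0]]) for h,b in((Ah,A),(Bh,B))]))
yaw=np.arctan2(*(Bh-B)[[1,0]])
pick(B[0],B[1],yaw)
cam('wrist','wB2.png')
place(-95,-5)
cam('wrist','wB3.png');cam('side','sB3.png')
p=[480,-200,330];r.move_to(p,best_down(p,np.radians(110)))
cam('wrist','wB4.png')
a=[cv2.imread(f'pics/{n}.png') for n in('wB2','wB3','sB3','wB4')]
cv2.imwrite('pics/m1.png',cv2.resize(np.vstack([np.hstack(a[:2]),np.hstack(a[2:])]),(800,500)))
E
```

```text
[ 514.83548634 -105.48966008   70.        ] [446.66034731 -93.86625733  70.        ] [15.97168792 98.39844042]
gap 25.439023223252423 25.614425564910892 6.4833
F [ 0.54075483  0.22210746 -1.57951221] [473.01753206 193.99351633  49.07316339]
10.3667
```

View pics/m1.png

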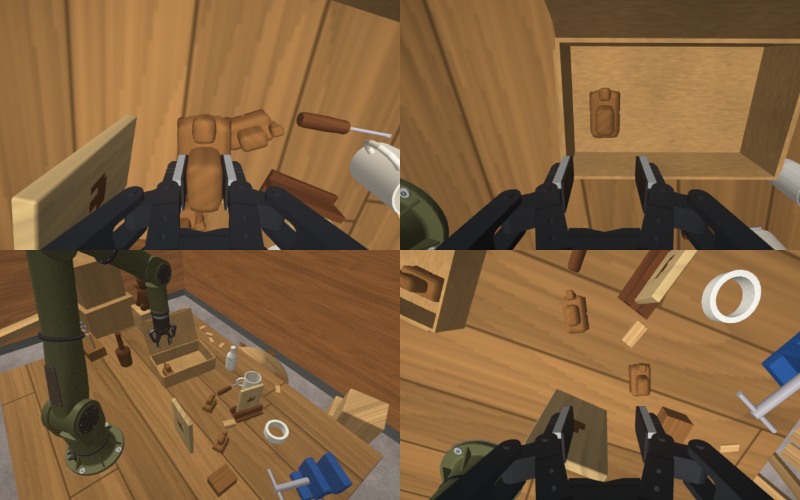

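View pics/wB4.png

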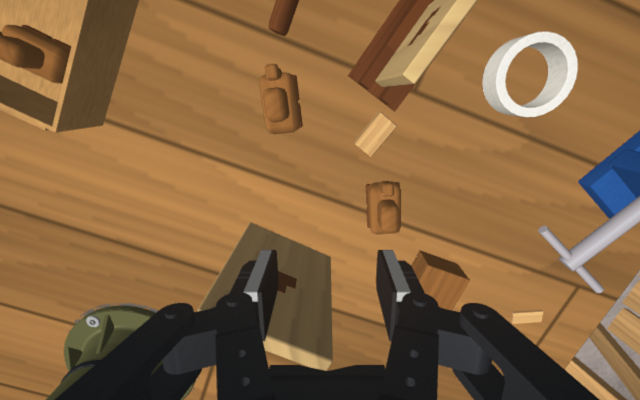

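A hump at (276,103), head (271,71); C hump (388,215), head (383,186). Picking A.

```bash
python3 - <<'E'
from h import *
w=cam('wrist')
for h,hd in(((276,103),(271,71)),((388,215),(383,186))):
    a=onz(w,h,70);b=onz(w,hd,54);y=np.arctan2(*(b-a)[[1,0]]);print(a,np.degrees(y))
    if h[0]==276: A,ya=a,y
pick(A[0],A[1],ya)
place(0,-5)
cam('wrist','wA3.png')
p=[430,-295,200];r.move_to(p,best_down(p,np.radians(110)))
cam('wrist','wA4.png')
a=[cv2.imread(f'pics/{n}.png') for n in('wA3','wA4')]
cv2.imwrite('pics/m2.png',cv2.resize(np.vstack(a),(480,600)))
E
```

```text
[ 522.76081493 -116.95753451   70.        ] 30.523460030368803
[ 438.64288512 -297.55480224   70.        ] 29.695493291885526
gap 24.822530360917888 25.397797058705446 15.1167
F [ 0.25795878 -0.22626465 -1.08570087] [567.38454829 183.08428576  49.06435039]
18.9917
```

View pics/m2.png

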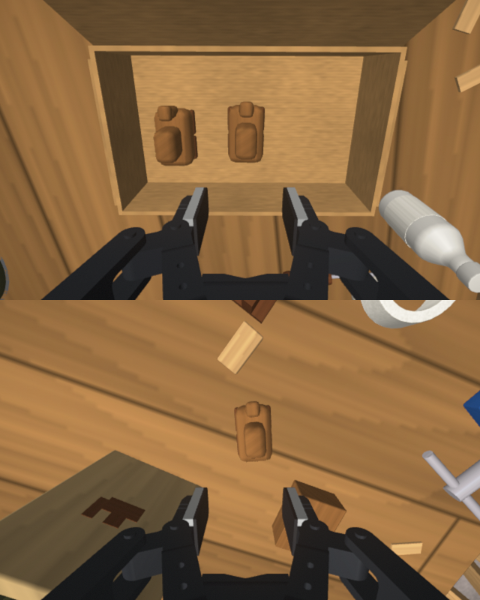

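View pics/wA4.png

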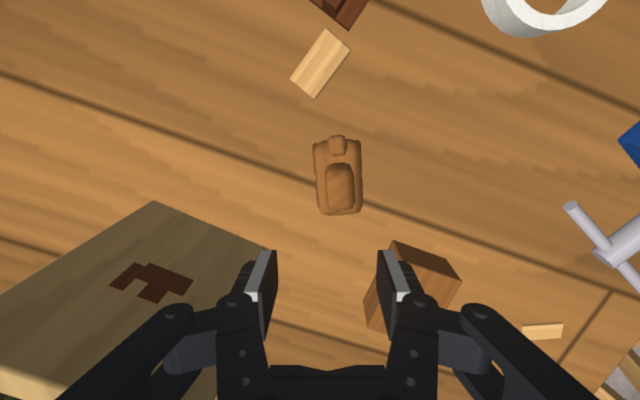

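```bash
python3 - <<'E'
from h import *
w=cam('wrist')
a=onz(w,(340,186),70);b=onz(w,(337,145),54);y=np.arctan2(*(b-a)[[1,0]]);print(a,np.degrees(y))
pick(a[0],a[1],y)
cam('side','sC2.png')
place(95,-5)
w=cam('wrist','wC3.png')
p=[480,0,380];r.move_to(p,best_down(p,CY))
cam('top','tC4.png');cam('side','sC4.png')
a=[cv2.imread(f'pics/{n}.png') for n in('sC2','wC3','tC4','sC4')]
cv2.imwrite('pics/m3.png',cv2.resize(np.vstack([np.hstack(a[:2]),np.hstack(a[2:])]),(800,500)))
E
```

```text
[ 437.2521147  -301.80921021   70.        ] 24.399381312317956
gap 25.355378588387484 25.306794205665174 23.4583
F [-0.2154783  -0.58432432 -0.63610527] [661.73818354 172.15714764  49.05790625]
28.125
```

View pics/m3.png

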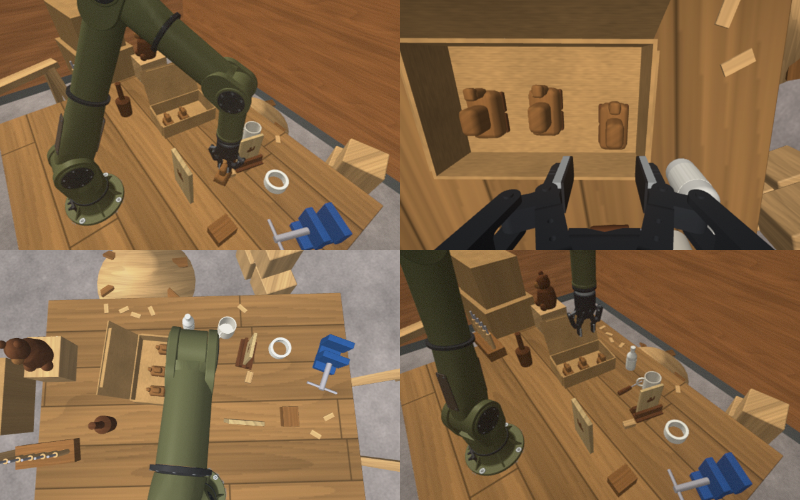

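View pics/tC4.png

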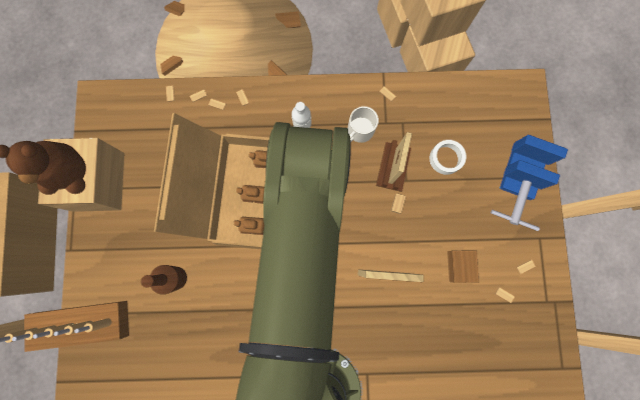

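Three camels stand upright in the carton (top: (258,157), (250,193), (247,226)); nothing else camel-like remains. Now the flap.

```bash
cat > flap.py <<'E'
from h import *
r.set_gripper(0)
q=best_down(cart(0,235,340),CY)
r.move_to(cart(0,235,340),q)
def pt(th,rho):
    y=95-rho*np.cos(th)+5*np.sin(th)
    if th>np.pi/2: y=max(y,95-186*np.cos(th)+5*np.sin(th))
    return cart(0,y+11,85+rho*np.sin(th)+5*np.cos(th))
p=pt(2.1,150);s=cart(0,235,p[2]);
r.servo_line(s,vel=200)
cam('wrist','wF0.png')
for th in np.arange(2.1,0.24,-0.15):
    r.servo_line(pt(th,155),vel=120)
    F=r.observe()['force'];print(round(th,2),F.round(1) if hasattr(F,'round') else F)
    if np.linalg.norm(F)>30: break
cam('side','sF1.png');cam('wrist','wF1.png');print(r.observe()['clock'])
a=[cv2.imread(f'pics/{n}.png') for n in('sF1','wF1')]
cv2.imwrite('pics/m4.png',cv2.resize(np.vstack(a),(480,600)))
E
python3 flap.py
```

```text
2.1 [ 0.8 -0.3 -0.6]
1.95 [0.2 0.6 0.3]
1.8 [ 0.4  1.  -0.4]
1.65 [ 0.4 -0.2 -0.9]
1.5 [0.6 0.8 0.5]
1.35 [ 0.7 -0.1  0.3]
1.2 [-0.1  0.2  0.2]
1.05 [-0.9  0.3  0.3]
0.9 [-0.4  0.7 -0.9]
0.75 [0.2 0.  0.2]
0.6 [-0.4  0.3  0.2]
0.45 [0.4 1.4 0.6]
0.3 [-0.8 -0.3  0.6]
37.1583
```

View pics/m4.png

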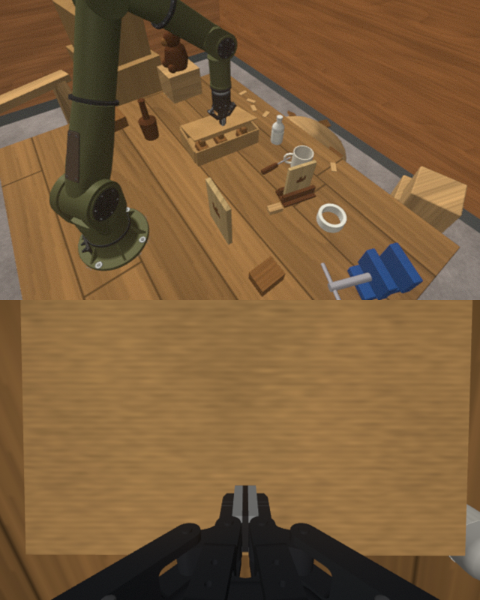

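Flap follows the finger nicely, now at ~0.3 rad. Pressing down near the edge.

```bash
cat > press.py <<'E'
from h import *
def press(x,y,z0):
    p=cart(x,y,z0); r.servo_line(p,vel=100)
    z=z0
    while z>80:
        z-=2; r.servo_line(cart(x,y,z),vel=30); F=r.observe()['force'][2]
        if F>30: break
    print(x,y,z,F,r.observe()['position']); 
    r.servo_line(cart(x,y,z0 if z0<110 else 105),vel=100)
press(0,-72,150)
press(0,-78,105);press(90,-78,105);press(-90,-78,105)
p=cart(0,-60,250);r.servo_line(p,vel=200)
cam('wrist','wP.png')
p=[430,-60,380];r.move_to(p,best_down(p,CY));s=cam('side','sP.png');t=cam('top','tP.png')
crop(s['img'],225,110,355,220,4,'sPc.png')
print(r.observe()['clock'])
E
python3 press.py
```

```text
0 -72 86 33.9415242460937 [560.19774747 116.44890001  89.47185632]
0 -78 85 41.331438860844585 [559.57152535 110.51402155  89.29069888]
90 -78 85 31.43959128453744 [648.96068728 100.18839422  89.46135054]
-90 -78 87 32.45294369587186 [469.98748284 120.82466192  89.33725868]
59.7167
```

View pics/sPc.png

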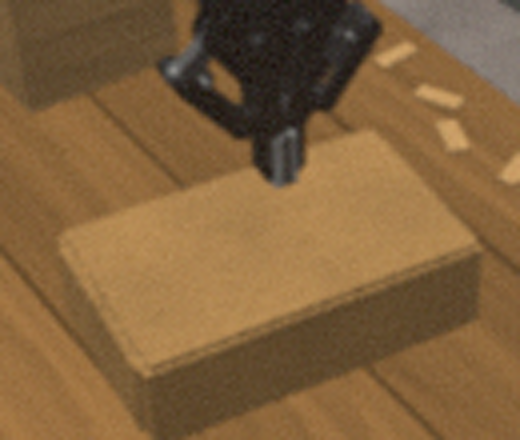

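View pics/wP.png

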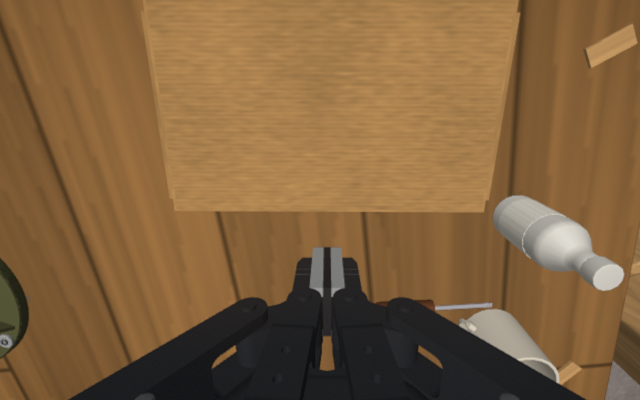

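View pics/tP.png

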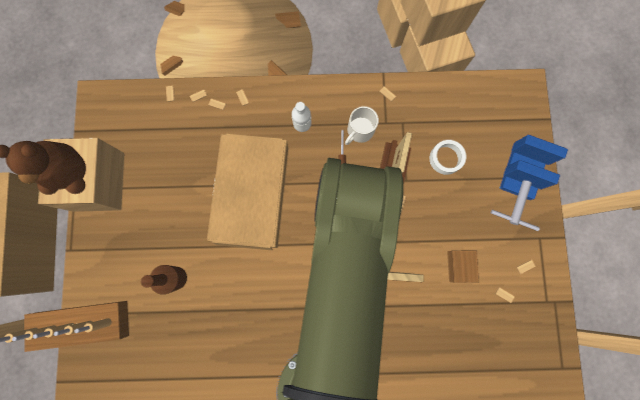

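Flap flush everywhere (top at 89.3–89.5 mm at x=−90/0/90); rim corners in wrist view (175,211), (487,212). Next: the board.

```bash
python3 - <<'E'
from h import *
w=None
p=[642,-245,300];r.set_gripper(50)
r.move_to(p,best_down(p,np.radians(75)))
o=r.observe();print(o['clock'],o['qpos'].round(2))
w=cam('wrist','wD.png');print(proj(w,[[642,-245,180]]))
E
```

```text
61.375 [-0.1   0.72  0.97  1.2  -0.58  1.5  -1.06]
[[328.77881446 191.20163002]]
```

View pics/wD.png

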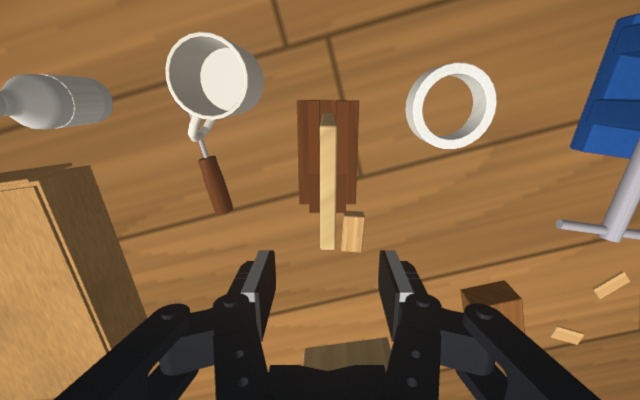

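```bash
python3 - <<'E'
from h import *
w=cam('wrist')
a,b=onz(w,(328.5,123),180),onz(w,(328,249),180);print(a,b,np.linalg.norm(a-b),np.degrees(np.arctan2(*(a-b)[[1,0]])))
c=(a+b)/2;print(c)
d=(a-b);yaw=np.arctan2(d[1],d[0])+np.pi/2
p=[c[0],c[1],230];r.move_to(p,best_down(p,yaw))
r.servo_line([c[0],c[1],147],vel=100);print('F',r.observe()['force'])
r.set_gripper(0,60);o=r.observe();print('gap',o['finger_gap'],o['position'],o['force'])
r.servo_line([c[0],c[1],260],vel=100)
r.servo_line([c[0]-80,c[1]+60,330],vel=150)
o=r.observe();print(o['clock'],o['finger_gap'],o['force'],o['qpos'])
cam('wrist','wE.png');cam('side','sE.png');cam('top','tE.png')
aa=[cv2.imread(f'pics/{n}.png') for n in('sE','wE')]
cv2.imwrite('pics/m5.png',cv2.resize(np.vstack(aa),(480,600)))
# preview IK of the placing poses for both half turns / x offsets
E
```

```text
[ 696.20275801 -258.635078    180.        ] [ 590.19683626 -230.27586099  180.        ] 109.73377163089447 -14.97731257198841
[ 643.19979714 -244.45546949  180.        ]
F [-0.0179894  -0.39815595  0.08282559]
gap 12.853014587950963 [ 643.48469881 -244.85678185  147.67403409] [-0.06501284 -0.87477822  3.41588968]
65.5083 13.31289487862708 [-0.24138221 -1.03461966 -2.31962521] [-0.29957475  0.56319264  1.04888897  1.42168519 -0.48601247  1.43306526
 -1.08528458]
```

View pics/m5.png

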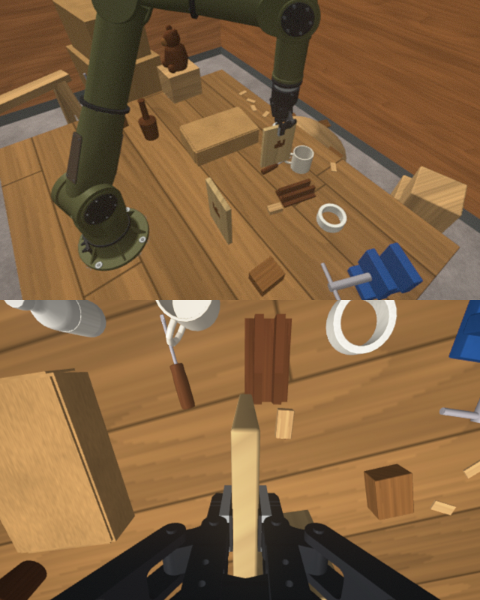

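```bash
cat > lean.py <<'E'
from h import *
al=np.radians(16);L=137.4
Rc=R.from_euler('z',CY).as_matrix()
u=np.array([0,np.sin(al),np.cos(al)]);n=np.array([0,np.cos(al),-np.sin(al)])
cur=R.from_quat(r.observe()['tool_rot']).as_matrix()[:,1]
y=Rc@n; y=y if y@cur>0 else -y
z=-Rc@u; q=R.from_matrix(np.c_[np.cross(y,z),y,z]).as_quat()
def P(dy,dz):
    b=np.array([0,-95-85*np.tan(al)+dy,dz])-7*n+L*u; return cart(*b)
r.move_to(P(-60,90),q)
r.servo_line(P(-60,40),vel=100)
o=r.observe();F0=np.array(o['force']);print(o['clock'],F0,o['qpos'].round(2))
cam('wrist','wG.png');cam('side','sG.png')
r.servo_line(P(-6,8),vel=80)
for dz in np.arange(7,-6,-1.):
    r.servo_line(P(-6,dz),vel=20);F=np.array(r.observe()['force'])-F0
    if F[2]>3: break
print('down',dz,F)
r.servo_line(P(-6,dz+1),vel=20);dz+=1
for dy in np.arange(-5,8,1.):
    r.servo_line(P(dy,dz),vel=20);F=np.array(r.observe()['force'])-F0
    if F[1]<-2.5 : break
print('wall',dy,F,r.observe()['clock'])
s=cam('side');crop(s['img'],235,110,365,220,4,'sH.png');cam('wrist','wH.png')
E
python3 lean.py
```

```text
67.3083 [ 0.01385154  0.36770284 -2.35770805] [-0.88  0.73  1.08  1.73 -0.41  1.06 -1.41]
down -1.0 [-1.84979224  1.93581163  9.06347896]
wall 3.0 [-0.53749874 -5.42595937 -0.72655922] 73.0917
```

View pics/sH.png

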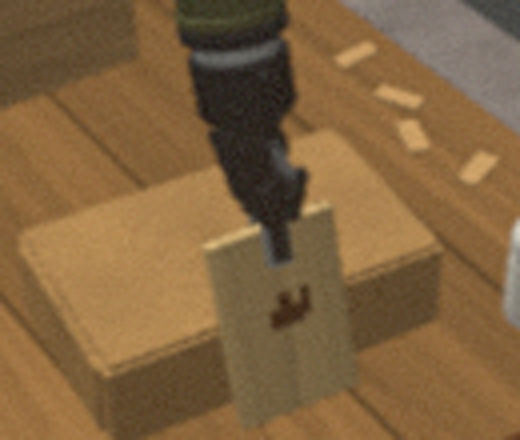

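View pics/wH.png

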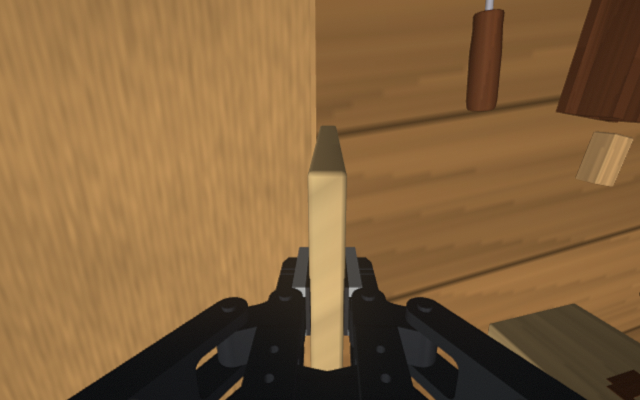

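Board stands against the wall, parallel to its edge. Releasing and withdrawing along the board.

```bash
python3 - <<'E'
from h import *
o=r.observe();p=np.array(o['position']);M=R.from_quat(o['tool_rot']).as_matrix()
r.servo_line(p-[0,0,1],vel=10)
r.set_gripper(30)
p=np.array(r.observe()['position'])
r.servo_line(p-M[:,2]*90,vel=60)
g=p-M[:,2]*200
r.servo_line(g,vel=150)
cam('wrist','wJ.png')
p=[350,-330,380];r.move_to(p,best_down(p,np.radians(75)))
s=cam('side','sJ.png');t=cam('top','tJ.png')
crop(s['img'],235,110,365,220,4,'sJc.png');crop(t['img'],200,120,350,260,4,'tJc.png')
print(r.observe()['clock'])
E
```

```text
78.4167
```

View pics/sJc.png

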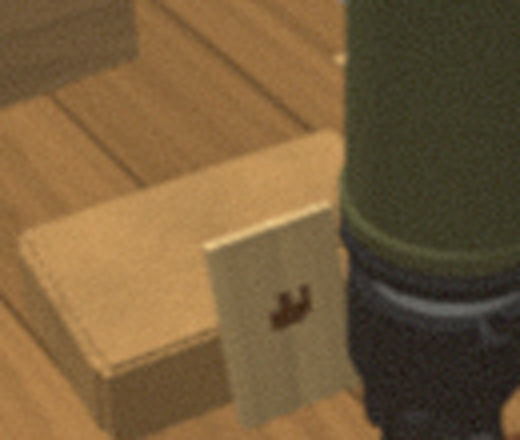

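View pics/tJc.png

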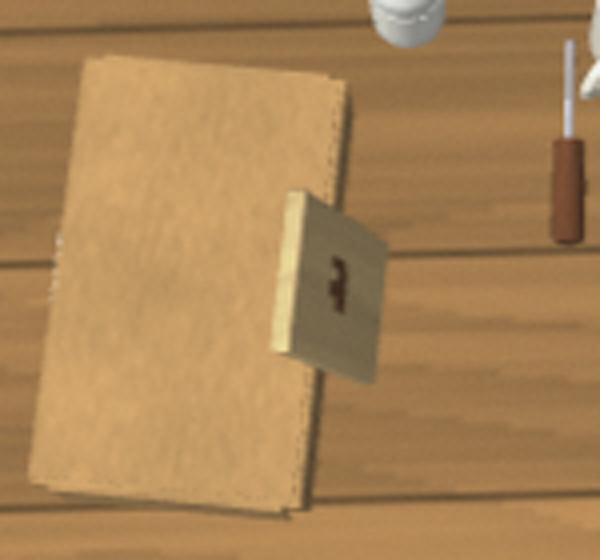

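View pics/tJ.png

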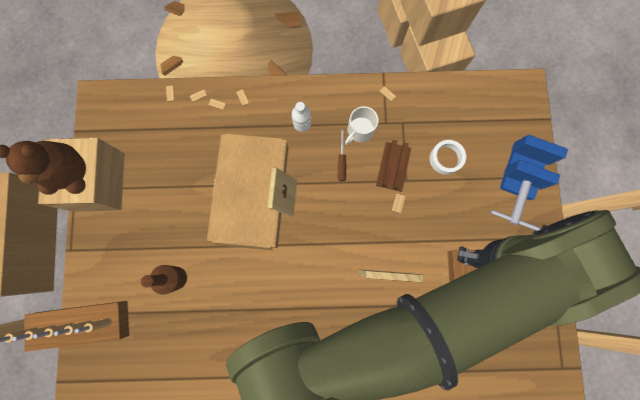

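```bash
python3 - <<'E'
from h import *
t=cam('top')
f=lambda u,v:(u/4+200-.4,v/4+120-.4)
inv=R.from_euler('z',-CY)
g=lambda uv,z: inv.apply(onz(t,f(*uv),z)-[*C0,0])
b=[g((387,243),4),g((375,383),4)];a=[g((307,192),167),g((290,353),167)]
print(np.round(b,1),np.round(a,1))
dy=np.mean(a,0)[1]-np.mean(b,0)[1];print('tilt',np.degrees(np.arcsin(dy/170)))
print('squareness deg',[np.degrees(np.arctan2(k[0][1]-k[1][1],k[0][0]-k[1][0])) for k in(a,b)])
E
```

```text
[[  53.3 -128.8    4. ]
 [ -54.6 -130.2    4. ]] [[ 51.3 -83.7 167. ]
 [-57.6 -83.9 167. ]]
tilt 15.583681889976408
squareness deg [np.float64(0.09678739808144905), np.float64(0.7352801082757758)]
```

Tilt is about 15.6°, square to within 1°, and the board is free. I'm handing the job in.

```bash
python3 - <<'E'
from workcell import r
print(r.job_done(), r.observe()['clock'])
E
```

```text
the job is handed in; nothing more can be done
the job is handed in; nothing more can be done
```

The job is handed in, at about 78 s on the robot's clock. Three camels were on the bench. I packed all of them, shut the flap, then took the 110 mm board from the rack and leaned it on the tab-side wall.

- **Camels:** all three stood upright on the carton floor in the last pictures before the flap went over. I could not see them after that.
- **Flap:** pressing along the tab edge at three spots, the top read 89.3–89.5 mm, flat on the rim at its expected 90 mm. The pictures show no gap at the tab wall.
- **Board:** the top camera puts its lean at about 15.6° and square to the wall within 1°. It stands on its short edge with the gripper clear of it.
- **Other things:** the last top view shows the tools and other things unmoved, but the arm partly hid the plain block. I ran no numeric check on any of them.

Nothing failed or disagreed by more than a few mm. The highest force I read was about 41 N at the wrist, from the fingertips pressing the flap down.

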